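Release the latched mode key of a workshop battery charger

ROBOT

A 6-joint arm with a two-finger parallel gripper is mounted at the origin on the work surface. World frame = base frame: x ahead of the robot, y to its left, z up, the work surface at z = 0. Lengths are in mm, angles in rad, forces in N, time in s.
With the tool pointing down it reaches from about 350 to 975 mm from the base axis. Payload 7.1 kg.
Tool frame: the origin (TCP) lies at the very end of the fingers, on their centre line; the grasp point (between the pads) lies 19 mm behind it; y points along the fingers, x is the direction in which the jaws open and shut, and the axes are right-handed (so a half turn about y gives the same grasp; the last joint's range is limited). The gripper opens to 88 mm and grips with 3 to 60 N. Pads are 20 mm wide; open, the fingers measure 115 mm over their backs; the gripper's body (75 mm by 178 mm) begins 61 mm behind the grasp point.
Start: joints at [-1.267, 0.423, 1.63, -0, 1.089, -0.019], TCP at [198.282, -592.696, 197.975] pointing down, gripper open.
Joint ranges: [-3, 3], [-0.9, 2.11], [0.09, 2.58], [-1.31, 4.45], [0.11, 2.69], [-2.54, 2.54]. Speed limits (rad/s): [2.39, 2.39, 3.01, 3.14, 3.14, 3.14].

INTERFACE

Orientations are given as a rotation vector (axis times angle).
In Python, from workcell import ctrl gives the robot as it stands. The module is installed in compiled form; this text tells all that it offers.
- The arm moves only by the tool jog_arm, never from a script. Its argument "steps" is a list of rows, each an object with "turn": the turn, a rotation vector about the world's x, y, z scaled (see below), a list of three; "dp": the shift along the world's x, y, z scaled (see below), a list of three; "claw": the opening, from 0 (shut) to 1 (fully open). In form: [{"turn": [wx, wy, wz], "dp": [x, y, z], "claw": claw}, ...]. A call has 1 to 12 rows; each row is the pose to reach, as a shift and turn from the pose measured when the call began, turning the shorter way round; what a row does not reach only later rows make up. The controller multiplies each number of a shift by 80 mm and each number of a turn by pi rad. A row lasts 1/12 s, in which the tool goes at most 41.7 mm and 7.16 degrees, less where a joint would pass 70% of its speed; a pose out of reach is approached as far as the arm can. A call with a number of a shift or a turn outside -1 to 1 is refused whole. A call with a gripper value outside its range is refused whole. The fingers move at their own pace and stop on an object; the grip force is fixed at half the most. Time passes only in rows, so rows that repeat a pose let the fingers close. It gives the time, the measured TCP pose, the force and the opening at its end, in the units of the state.
- ctrl.get_obs(): the state, without advancing time (a new reading comes with each control period).
- ctrl.get_image(name): name is "scene" or "top" or "wrist"; returns a dict with "img" (420x560x3 uint8, red, green, blue), "range_z" (420x560 float32, mm along the optical axis (not along the pixel's ray), 0 where there is no reading), "fovy" (degrees; the focal length in pixels is half the picture's height over the tangent of half this angle, whatever the lens; pixels are square), "cx", "cy" (the principal point, pixels), "dist_coeffs" ([k1, k2, p1, p2, k3] as OpenCV has them; the pictures are not rectified), "camera_from_world" (4x4, takes a point from world to camera coordinates); the wrist camera has in their place "hand_eye" (4x4, takes a point from camera to tool coordinates, whose origin is the TCP and whose axes are the tool frame's). Camera axes: x right, y down, z forward; pixel columns grow to the right and rows downward; lengths in mm; the calibration is good to about 2 mm. A picture is of the moment at which its call begins: read the wrist's pose just before it.
- ctrl.close_job(): hands the job in, once; it reports no verdict.
The state is a dict: "t": time; "qpos": joint angles; "qvel": joint speeds; "joint_torque": joint torques, N m; "ee_pos": TCP position; "orientation": TCP orientation; "ft_force": force on the tool from outside, world axes, zero at the start; "moment": the same for the moment, N m; "width": finger opening in mm.
Only numpy, scipy, OpenCV 4.12 (cv2) and the standard library are available. Lean on these libraries where they do the work, as an engineer would, in place of code of your own. Each camera call takes 0.05 s, during which the arm holds its last target.

TASK

One of the four mode keys on the bench battery charger has been left latched down. Tap the four keys lightly with the fingertips, one after another from the leftmost (the robot's left) to the rightmost, to find the latched one without pushing any of them in, and only then press that key fully down and let go, so that it springs up and all four keys stand level. Do not press the other keys home, and do not pick up or shift anything on the charger or the bench.

Things in the scene. Friction and masses are not known exactly. Their poses are not given: they have to be found in the camera images.
- charger: blue battery charger, fixed, 200 (x) x 330 (y) x 110 mm high; origin: centre of its underside on the bench, x to its back (away from the robot), y to its left, z up. The keys stand on its top at x = -45 mm, y = +93 (leftmost), +31, -31, -93 mm, in grey frames 46 x 42 mm, 3 mm high. A carrying handle (y -107 to +107 mm) rises 47 mm above the top at x = +80 mm
- key_a: one of 4 identical off-white keys, top 36 x 32 mm (32 along the row), order random. Origin: centre of its top face; moves only down. Up: top 124 mm above the charger's underside; latched: about 4 mm lower. An up key gives from 2.5 N, then 0.8 N/mm, 8 mm travel, springs back. The latched one is solid up to 5 N; pushed 4 mm further to its stop (9 N), held 0.2 s and let go, it springs up
- key_b: one of 4 identical off-white keys, top 36 x 32 mm (32 along the row), order random. Origin: centre of its top face; moves only down. Up: top 124 mm above the charger's underside; latched: about 4 mm lower. An up key gives from 2.5 N, then 0.8 N/mm, 8 mm travel, springs back. The latched one is solid up to 5 N; pushed 4 mm further to its stop (9 N), held 0.2 s and let go, it springs up
- key_c: one of 4 identical off-white keys, top 36 x 32 mm (32 along the row), order random. Origin: centre of its top face; moves only down. Up: top 124 mm above the charger's underside; latched: about 4 mm lower. An up key gives from 2.5 N, then 0.8 N/mm, 8 mm travel, springs back. The latched one is solid up to 5 N; pushed 4 mm further to its stop (9 N), held 0.2 s and let go, it springs up
- key_d: one of 4 identical off-white keys, top 36 x 32 mm (32 along the row), order random. Origin: centre of its top face; moves only down. Up: top 124 mm above the charger's underside; latched: about 4 mm lower. An up key gives from 2.5 N, then 0.8 N/mm, 8 mm travel, springs back. The latched one is solid up to 5 N; pushed 4 mm further to its stop (9 N), held 0.2 s and let go, it springs up
- socket: steel socket standing on the charger's top behind the keys, 28 mm across, 30 mm high; origin at its underside
- bolt: bolt standing on its head (26 mm across) on the charger's top behind the keys, 39 mm high; origin at its underside
- wrench: wrench lying on the bench to the left of the charger
- screwdriver: screwdriver lying on the bench to the right of the charger
- mug: blue mug, 90 mm high, on the bench to the left; origin at its underside
- oil: yellow bottle, 170 mm high, on the bench to the far left; origin at its underside
- jar: clear jar with dark lid, 85 mm high, on the bench to the right; origin at its underside

How it is judged (in metres and radians):
On the way, in this order (a step that is already met when the one before it is completed fails the run):
1. the fingers touch the leftmost key (((y of key_a in the frame of charger between 0.062 and 0.2 m and contact force between the fingers and key_a above 0.3 N) or (y of key_b in the frame of charger between 0.062 and 0.2 m and contact force between the fingers and key_b above 0.3 N) or (y of key_c in the frame of charger between 0.062 and 0.2 m and contact force between the fingers and key_c above 0.3 N) or (y of key_d in the frame of charger between 0.062 and 0.2 m and contact force between the fingers and key_d above 0.3 N))), for 0.04 s.
2. the fingers touch the second key (((y of key_a in the frame of charger between 0 and 0.062 m and contact force between the fingers and key_a above 0.3 N) or (y of key_b in the frame of charger between 0 and 0.062 m and contact force between the fingers and key_b above 0.3 N) or (y of key_c in the frame of charger between 0 and 0.062 m and contact force between the fingers and key_c above 0.3 N) or (y of key_d in the frame of charger between 0 and 0.062 m and contact force between the fingers and key_d above 0.3 N))), for 0.04 s.
3. the fingers touch the third key (((y of key_a in the frame of charger between -0.062 and 0 m and contact force between the fingers and key_a above 0.3 N) or (y of key_b in the frame of charger between -0.062 and 0 m and contact force between the fingers and key_b above 0.3 N) or (y of key_c in the frame of charger between -0.062 and 0 m and contact force between the fingers and key_c above 0.3 N) or (y of key_d in the frame of charger between -0.062 and 0 m and contact force between the fingers and key_d above 0.3 N))), for 0.04 s.
4. the fingers touch the rightmost key (((y of key_a in the frame of charger between -0.2 and -0.062 m and contact force between the fingers and key_a above 0.3 N) or (y of key_b in the frame of charger between -0.2 and -0.062 m and contact force between the fingers and key_b above 0.3 N) or (y of key_c in the frame of charger between -0.2 and -0.062 m and contact force between the fingers and key_c above 0.3 N) or (y of key_d in the frame of charger between -0.2 and -0.062 m and contact force between the fingers and key_d above 0.3 N))), for 0.04 s.
5. the latched key has been released, so that all four keys are up (z of each of key_a, key_b, key_c, key_d in the frame of charger above 0.1225 m), for 0.2 s.
At the end, for the whole second after the job is handed in: all four keys are up (tops within 1.5 mm of the full height of 124 mm above the charger's underside) and still, and every loose thing is within 15 mm of where it began (all of step 5 and linear speed of each of key_a, key_b, key_c, key_d below 0.01 m/s and distance of each of socket, bolt, wrench, screwdriver, mug, oil, jar from where it was at the start of the episode below 0.015 m); the robot touches nothing.
It fails at once if a key that was not latched is pushed home (more than 6 of its 8 mm) (z of any of key_b, key_c, key_d in the frame of charger below 0.118 m).
It fails at once if a loose thing on the charger or the bench is picked up or shifted by more than 15 mm (distance of any of socket, bolt, wrench, screwdriver, mug, oil, jar from where it was at the start of the episode above 0.015 m).
It also fails if it takes over 56 s, if anything falls off the work surface, if the arm or the gripper's body presses on something with over 40 N, if the wrist force passes 120 N, or if a joint passes its speed limit or range.

## Working session

There is one attempt and no reset: what is moved stays moved. The work goes in short steps, Python scripts to look and compute and a tool call to move; the robot and the scene stay as the last step left them, time stands still between calls to the robot, and variables do not carry over. Pictures are saved under pics/ and viewed, and the job is handed in when it is done.

Besides the shell and the picture viewer there is one more tool, called after "Call:" as name(argument=value, ...) on one line, values as JSON. jog_arm: Moves the arm, as the interface text tells. Its arguments: {"type":"object","properties":{"steps":{"type":"array","items":{"type":"object","properties":{"turn":{"type":"array","items":{"type":"number"}},"dp":{"type":"array","items":{"type":"number"}},"claw":{"type":"number"}}}}},"required":["steps"]}

```bash
mkdir -p pics; cat > h.py <<'E'
import numpy as np, cv2
from workcell import ctrl
def save(n,f):
    d=ctrl.get_image(n); cv2.imwrite(f,d['img'][:,:,::-1]); np.savez(f[:-4]+'.npz',**{k:v for k,v in d.items()}); return d
def world(d,T=None):
    h,w=d['range_z'].shape; f=h/2/np.tan(np.radians(d['fovy'])/2)
    K=np.array([[f,0,d['cx']],[0,f,d['cy']],[0,0,1.]])
    u,v=np.meshgrid(np.arange(w),np.arange(h))
    p=cv2.undistortPoints(np.stack([u,v],-1).reshape(-1,1,2).astype(float),K,np.array(d['dist_coeffs'],float)).reshape(h,w,2)
    z=d['range_z'].astype(float)
    P=np.dstack([p[...,0]*z,p[...,1]*z,z,np.ones_like(z)])
    M=np.linalg.inv(d['camera_from_world']) if T is None else T
    return (P@M.T)[...,:3]
E
python3 - <<'E'
from h import *
for n in('scene','top'):
    d=save(n,f'pics/{n}0.png'); print(n,d['fovy'],d['dist_coeffs'])
o=ctrl.get_obs();print(o)
E
```

```text
scene 46.44474788290852 [0.02832137 0.         0.         0.         0.        ]
top 56.088298929604804 [-0.02640732  0.          0.          0.          0.        ]
{'t': 0.1, 'qpos': array([-1.26694979e+00,  4.23772641e-01,  1.63058501e+00, -1.87432836e-05,
        1.08860413e+00, -1.89740138e-02]), 'qvel': array([ 0.00128772, -0.00098239, -0.00329072,  0.00096948, -0.00048731,
        0.00030048]), 'joint_torque': array([-1.00844783e-03, -5.45611739e+01, -2.74325627e+01,  6.44583511e-02,
        1.88146537e-02, -5.23202550e-05]), 'ee_pos': array([ 198.15401437, -592.2024066 ,  197.28554593]), 'orientation': array([-1.34397425,  0.9689785 , -0.96714649]), 'ft_force': array([-1.01787014, -0.7828487 , -0.96573043]), 'moment': array([ 0.03123712, -0.02629376,  0.01472763]), 'width': 87.6416588599591}
```

View pics/scene0.png

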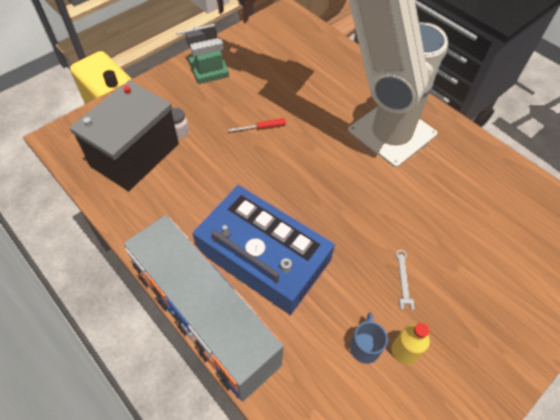

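View pics/top0.png

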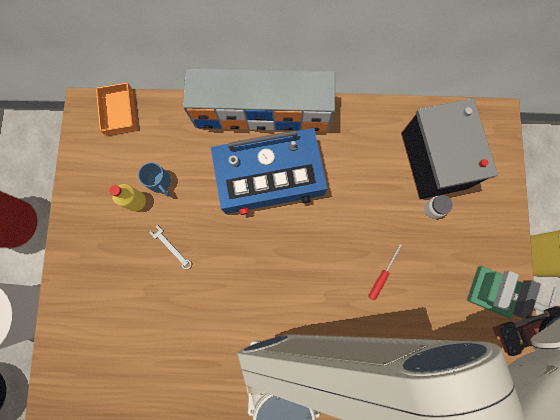

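```bash
python3 - <<'E'
from h import *
from scipy.spatial.transform import Rotation as R
o=ctrl.get_obs();print(R.from_rotvec(o['orientation']).as_matrix().round(3))
d=dict(np.load('pics/top0.npz'));W=world(d)
z=W[...,2];print(np.histogram(z[(z>60)&(z<200)],bins=28))
m=(abs(z-110)<4).astype(np.uint8)
n,l,s,c=cv2.connectedComponentsWithStats(m)
for i in range(1,n):
    if s[i,4]>300: print(s[i],c[i])
E
```

```text
[[ 0.317 -0.     0.948]
 [-0.948  0.001  0.317]
 [-0.001 -1.     0.   ]]
(array([ 825,  803,  898,  951,  960,  896,  839,  917,  965, 3646, 3533,
       1103, 1043, 1103,  773,  488,  363,  362,  467,  468,  347, 3222,
       2747,  120,  118, 2202, 2329,   51]), array([ 60.00349057,  65.00322393,  70.00295729,  75.00269065,
        80.00242401,  85.00215738,  90.00189074,  95.0016241 ,
       100.00135746, 105.00109082, 110.00082418, 115.00055754,
       120.0002909 , 125.00002427, 129.99975763, 134.99949099,
       139.99922435, 144.99895771, 149.99869107, 154.99842443,
       159.99815779, 164.99789116, 169.99762452, 174.99735788,
       179.99709124, 184.9968246 , 189.99655796, 194.99629132,
       199.99602469]))
[ 211  128  116   81 5167] [268.19818076 168.73233985]
```

```bash
python3 - <<'E'
from h import *
for cam in('top','scene'):
    d=dict(np.load(f'pics/{cam}0.npz'));W=world(d)
    hsv=cv2.cvtColor(d['img'],cv2.COLOR_RGB2HSV)
    m=((hsv[...,2]>165)&(hsv[...,1]<60)&(W[...,2]>105)&(W[...,2]<135)).astype(np.uint8)
    n,l,s,c=cv2.connectedComponentsWithStats(m)
    print(cam)
    for i in range(1,n):
        if s[i,4]>40:
            k=cv2.erode((l==i).astype(np.uint8),np.ones((3,3)))>0
            p=W[k]; print(s[i],c[i].round(1),np.median(p,0).round(1),p.mean(0).round(1),p[:,2].std().round(2))
    # charger top plane
    b=(hsv[...,0]>105)&(hsv[...,0]<125)&(hsv[...,1]>120)&(abs(W[...,2]-110)<5)
    b=cv2.erode(b.astype(np.uint8),np.ones((3,3)))>0
    pts=W[b][:,:2].astype(np.float32)
    import numpy as np
    r=cv2.minAreaRect(pts);print(r,np.median(W[b][:,2]))
E
```

```text
top
[257 148  18  17 209] [265.5 156.1] [673.9  73.8 113.3] [674.3  74.7 113.5] 2.39
[293 169  14  13 134] [299.9 174.5] [617.6 -32.2 120.3] [616.9 -31.8 120.3] 2.02
[274 172  13  13 132] [279.9 178.2] [603.1  28.5 123.4] [602.2  28.8 123.3] 2.57
[254 175  13  14 136] [259.8 181.8] [589.6  88.7 123.4] [589.6  89.2 123.4] 2.12
[233 179  14  16 145] [239.7 186. ] [576.5 148.9 123.5] [576.3 149.5 123.5] 2.28
[499 271  19  37 346] [508.1 289.3] [ 289.9 -641.4  130.2] [ 289.4 -641.8  130.1] 2.24
((639.1380615234375, 66.47348022460938), (193.2313995361328, 320.11212158203125), 12.524578094482422) 109.4923301973115
scene
[191  39  31  11 170] [205.6  43.7] [ 291.7 -643.8  129.8] [ 296.2 -644.4  130. ] 2.3
[237 201  18  15 167] [245.7 207.9] [618.1 -32.8 120.5] [617.7 -32.5 120.1] 2.44
[255 211  18  16 171] [263.6 218.5] [604.7  29.6 124.2] [604.8  28.2 124.1] 2.69
[274 223  17  16 175] [282.2 230.3] [592.8  88.9 123.9] [591.7  89.2 123.7] 2.36
[293 235  18  16 182] [301.2 242.3] [577.8 148.9 124.3] [578.2 148.9 124.3] 2.38
[245 238  21  19 286] [255.1 246.7] [674.   73.6 113.4] [673.7  74.1 113.4] 2.31
((643.7573852539062, 69.95167541503906), (192.1629638671875, 318.2743225097656), 12.760347366333008) 110.11368895497571
```

Call:
jog_arm(steps=[{"turn":[0,0,0],"dp":[0.2,0.4,0.1],"claw":0},{"turn":[0,0,0],"dp":[0.45,0.9,0.1],"claw":0},{"turn":[0,0,0],"dp":[0.47,0.93,0.1],"claw":0}])

```text
t: 0.35
ee_pos: [236.7, -512.9, 204.6]
orientation: [-1.341, 0.97, -0.964]
ft_force: [1.1, 0.9, -0.6]
width: 71.1
```

Call:
jog_arm(steps=[{"turn":[0,0,0],"dp":[0.2,0.4,0],"claw":0},{"turn":[0,0,0],"dp":[0.45,0.9,0],"claw":0},{"turn":[0,0,0],"dp":[0.47,0.93,0],"claw":0}])

```text
t: 0.6
ee_pos: [275.1, -433.5, 203.8]
orientation: [-1.339, 0.971, -0.959]
ft_force: [-0.3, 0.2, -0.6]
width: 51.1
```

Call:
jog_arm(steps=[{"turn":[0,0,0],"dp":[0.25,0.48,0],"claw":0},{"turn":[0,0,0],"dp":[0.5,0.97,0],"claw":0},{"turn":[0,0,0],"dp":[0.52,1.0,0],"claw":0}])

```text
t: 0.85
ee_pos: [317.3, -349.8, 203.4]
orientation: [-1.339, 0.971, -0.956]
ft_force: [0.2, 0.5, -0.7]
width: 31.1
```

Call:
jog_arm(steps=[{"turn":[0,0,0],"dp":[0.25,0.48,0],"claw":0},{"turn":[0,0,0],"dp":[0.5,0.97,0],"claw":0},{"turn":[0,0,0],"dp":[0.52,1.0,0],"claw":0}])

```text
t: 1.1
ee_pos: [359.9, -266.7, 203.2]
orientation: [-1.338, 0.97, -0.954]
ft_force: [-0.4, 0.1, -0.4]
width: 11.4
```

Call:
jog_arm(steps=[{"turn":[0,0,0],"dp":[0.25,0.48,0],"claw":0},{"turn":[0,0,0],"dp":[0.5,0.97,0],"claw":0},{"turn":[0,0,0],"dp":[0.52,1.0,0],"claw":0}])

```text
t: 1.35
ee_pos: [403.1, -183.9, 203.3]
orientation: [-1.339, 0.968, -0.952]
ft_force: [-0.3, -0.8, -1.3]
width: 0.7
```

Call:
jog_arm(steps=[{"turn":[0,0,0],"dp":[0.25,0.48,0],"claw":0},{"turn":[0,0,0],"dp":[0.5,0.97,0],"claw":0},{"turn":[0,0,0],"dp":[0.52,1.0,0],"claw":0}])

```text
t: 1.6
ee_pos: [446.9, -101.4, 203.5]
orientation: [-1.338, 0.965, -0.951]
ft_force: [0.2, -0.4, -0.0]
width: 0.6
```

Call:
jog_arm(steps=[{"turn":[0,0,0],"dp":[0.25,0.48,0],"claw":0},{"turn":[0,0,0],"dp":[0.5,0.97,0],"claw":0},{"turn":[0,0,0],"dp":[0.52,1.0,0],"claw":0}])

```text
t: 1.85
ee_pos: [491.1, -18.9, 203.8]
orientation: [-1.338, 0.962, -0.95]
ft_force: [-0.3, 0.0, -0.4]
width: 0.3
```

Call:
jog_arm(steps=[{"turn":[0,0,0],"dp":[0.25,0.48,0],"claw":0},{"turn":[0,0,0],"dp":[0.5,0.97,0],"claw":0},{"turn":[0,0,0],"dp":[0.52,1.0,0],"claw":0}])

```text
t: 2.1
ee_pos: [535.5, 63.6, 203.9]
orientation: [-1.337, 0.959, -0.949]
ft_force: [-0.2, 0.3, 0.3]
width: 0.6
```

Call:
jog_arm(steps=[{"turn":[0,0,0],"dp":[0.25,0.48,0],"claw":0},{"turn":[0,0,0],"dp":[0.5,0.97,0],"claw":0},{"turn":[0,0,0],"dp":[0.52,1.0,-0.2],"claw":0},{"turn":[0,0,0],"dp":[0.52,1.0,-0.5],"claw":0},{"turn":[0,0,0],"dp":[0.52,1.0,-0.5],"claw":0},{"turn":[0,0,0],"dp":[0.52,1.0,-0.5],"claw":0}])

```text
t: 2.6
ee_pos: [576.0, 142.0, 162.6]
orientation: [-1.34, 0.961, -0.948]
ft_force: [1.1, 0.3, 0.4]
width: 0.2
```

```bash
python3 - <<'E'
from h import *
from scipy.spatial.transform import Rotation as R
o=ctrl.get_obs();print(o['ee_pos'],o['ft_force'],o['width'])
d=save('wrist','pics/w1.png')
save('top','pics/top1.png')
T=np.eye(4);T[:3,:3]=R.from_rotvec(o['orientation']).as_matrix();T[:3,3]=o['ee_pos']
W=world(d,T@d['hand_eye'])
hsv=cv2.cvtColor(d['img'],cv2.COLOR_RGB2HSV)
m=((hsv[...,2]>165)&(hsv[...,1]<60)&(W[...,2]>105)&(W[...,2]<135)).astype(np.uint8)
n,l,s,c=cv2.connectedComponentsWithStats(m)
for i in range(1,n):
    if s[i,4]>200: print(s[i],c[i].round(1),W[l==i].mean(0).round(1))
E
```

```text
[576.02643833 142.02931106 162.60057888] [1.09602853 0.25631476 0.42161113] 0.21703898707026903
[ 387   59   87   89 5887] [429.8 103.2] [675.   74.5 113.2]
[ 232  175   65   47 2042] [261.3 196.6] [587.7 151.7 120.5]
[338 201  35  25 417] [351.  210.6] [598.8  96.5 123.9]
[ 515  211   45   67 2580] [538.6 244. ] [618.1 -30.1 118.9]
[248 224  21  19 299] [258.1 233.1] [565.4 146.  123.8]
```

View pics/w1.png

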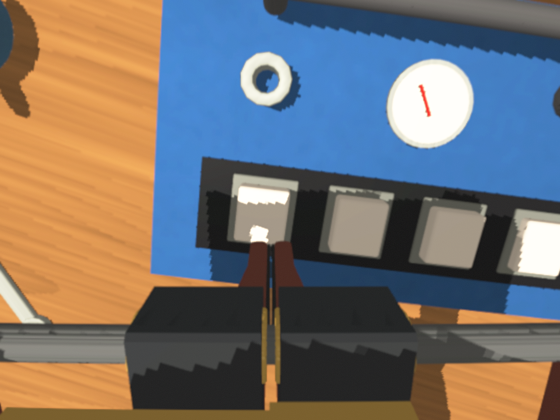

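View pics/top1.png

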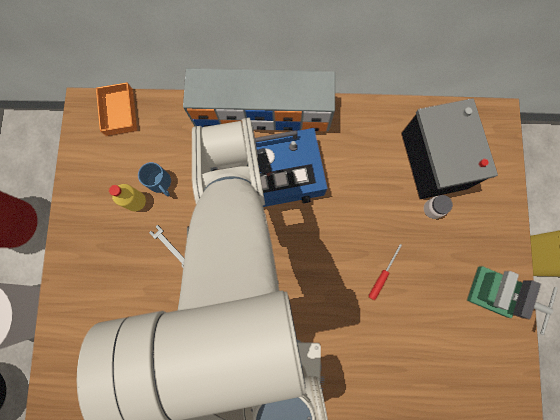

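```bash
python3 - <<'E'
from h import *
from scipy.spatial.transform import Rotation as R
o=ctrl.get_obs()
d=dict(np.load('pics/w1.npz'))
T=np.eye(4);T[:3,:3]=R.from_rotvec(o['orientation']).as_matrix();T[:3,3]=o['ee_pos']
W=world(d,T@d['hand_eye'])
for u,v in((264,208),(358,224),(448,236),(536,248)):
    print(np.median(W[v-10:v+11,u-10:u+11].reshape(-1,3),0).round(1))
g=cv2.resize(d['img'][150:300,190:560],None,fx=2,fy=2,interpolation=cv2.INTER_CUBIC)
cv2.imwrite('pics/w1c.png',g[:,:,::-1])
E
```

```text
[583.9 148.3 125.9]
[593.9  89.5 126. ]
[605.7  32.4 126. ]
[616.9 -28.2 122.5]
```

View pics/w1c.png

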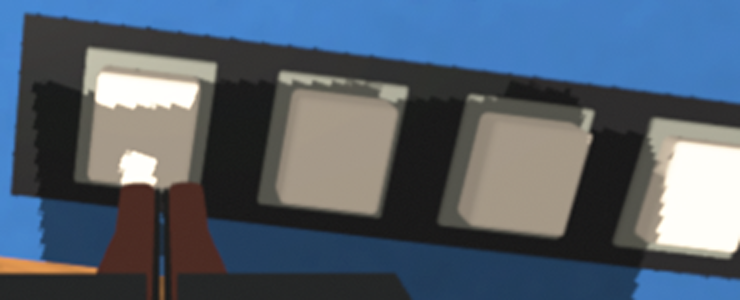

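The two fixed cameras and the wrist view agree on the key positions to about 3 mm. They also show the rightmost key about 3.5 mm lower than the others. Now I'll tap from the left.

Call:
jog_arm(steps=[{"turn":[0,0,0],"dp":[0.03,0.09,-0.2],"claw":0},{"turn":[0,0,0],"dp":[0.03,0.09,-0.42],"claw":0},{"turn":[0,0,0],"dp":[0.03,0.09,-0.42],"claw":0},{"turn":[0,0,0],"dp":[0.03,0.09,-0.42],"claw":0},{"turn":[0,0,0],"dp":[0.03,0.09,-0.42],"claw":0}])

```text
t: 3.12
ee_pos: [580.7, 149.1, 132.6]
orientation: [-1.335, 0.958, -0.951]
ft_force: [-0.5, -0.9, 0.3]
width: 0.4
```

```bash
python3 - <<'E'
from h import *
for i in range(6):
    o=ctrl.get_obs();print(o['t'],o['ee_pos'].round(2),o['ft_force'].round(2)); d=ctrl.get_image('wrist')
E
```

```text
3.1167 [580.68 149.14 132.56] [-0.47 -0.9   0.28]
3.1667 [580.85 149.28 132.69] [-0.22  0.11  0.07]
3.2167 [580.82 149.39 132.6 ] [ 0.31  0.24 -0.  ]
3.2667 [580.67 149.48 132.42] [ 0.62 -0.11 -0.11]
3.3167 [580.54 149.53 132.22] [-0.5  -1.07  0.78]
3.3667 [580.38 149.55 131.96] [ 0.35  0.19 -0.26]
```

Call:
jog_arm(steps=[{"turn":[0,0,0],"dp":[-0.02,0,-0.03],"claw":0},{"turn":[0,0,0],"dp":[-0.02,0,-0.06],"claw":0},{"turn":[0,0,0],"dp":[-0.02,0,-0.08],"claw":0},{"turn":[0,0,0],"dp":[-0.02,0,-0.08],"claw":0},{"turn":[0,0,0],"dp":[-0.02,0,-0.08],"claw":0},{"turn":[0,0,0],"dp":[-0.02,0,-0.08],"claw":0}])

```text
t: 3.92
ee_pos: [578.6, 149.6, 125.3]
orientation: [-1.336, 0.959, -0.951]
ft_force: [0.4, -0.1, -0.3]
width: 0.1
```

```bash
cat > m.py <<'E'
from h import *
import sys
F=[]
for i in range(int(sys.argv[1])):
    o=ctrl.get_obs();F.append(o['ft_force']);print(round(o['t'],2),o['ee_pos'].round(2),o['ft_force'].round(2)); d=ctrl.get_image('wrist')
print(np.mean(F,0).round(2))
E
python3 m.py 4
```

```text
3.92 [578.65 149.59 125.27] [ 0.35 -0.06 -0.28]
3.97 [578.69 149.61 125.32] [-0.06  0.23 -0.2 ]
4.02 [578.69 149.6  125.33] [-0.13  0.4  -0.27]
4.07 [578.74 149.58 125.4 ] [-0.56 -0.63  0.43]
[-0.1  -0.02 -0.08]
```

Call:
jog_arm(steps=[{"turn":[0,0,0],"dp":[0,0,-0.01],"claw":0},{"turn":[0,0,0],"dp":[0,0,-0.02],"claw":0},{"turn":[0,0,0],"dp":[0,0,-0.02],"claw":0},{"turn":[0,0,0],"dp":[0,0,-0.02],"claw":0}])

```text
t: 4.45
ee_pos: [578.7, 149.6, 123.7]
orientation: [-1.336, 0.959, -0.951]
ft_force: [-0.1, 0.6, -0.2]
width: 0.5
```

```bash
python3 m.py 4
```

```text
4.45 [578.66 149.56 123.73] [-0.08  0.56 -0.24]
4.5 [578.71 149.58 123.78] [-0.21 -0.78 -0.2 ]
4.55 [578.71 149.63 123.79] [-0.04 -0.01 -0.04]
4.6 [578.74 149.6  123.8 ] [ 0.17 -0.46 -0.26]
[-0.04 -0.17 -0.19]
```

No contact yet, so I'll go down another 1.6 mm.

Call:
jog_arm(steps=[{"turn":[0,0,0],"dp":[0,0,-0.01],"claw":0},{"turn":[0,0,0],"dp":[0,0,-0.02],"claw":0},{"turn":[0,0,0],"dp":[0,0,-0.02],"claw":0},{"turn":[0,0,0],"dp":[0,0,-0.02],"claw":0}])

```text
t: 4.98
ee_pos: [578.7, 149.6, 122.1]
orientation: [-1.336, 0.958, -0.951]
ft_force: [-0.6, 0.8, -0.4]
width: 0.3
```

```bash
python3 m.py 4
```

```text
4.98 [578.68 149.57 122.13] [-0.62  0.76 -0.37]
5.03 [578.72 149.59 122.17] [ 0.94  0.59 -0.11]
5.08 [578.73 149.59 122.21] [0.94 0.43 0.8 ]
5.13 [578.75 149.58 122.21] [ 0.49 -0.51  0.27]
[0.44 0.32 0.15]
```

Call:
jog_arm(steps=[{"turn":[0,0,0],"dp":[0,0,-0.01],"claw":0},{"turn":[0,0,0],"dp":[0,0,-0.01],"claw":0},{"turn":[0,0,0],"dp":[0,0,-0.01],"claw":0}])

```text
t: 5.43
ee_pos: [578.7, 149.6, 121.4]
orientation: [-1.335, 0.958, -0.951]
ft_force: [-0.4, 0.1, -0.2]
width: 0.3
```

```bash
python3 m.py 4
```

```text
5.43 [578.71 149.59 121.38] [-0.38  0.05 -0.22]
5.48 [578.75 149.6  121.43] [ 1.43  1.08 -0.49]
5.53 [578.74 149.59 121.4 ] [ 0.97 -0.05  0.21]
5.58 [578.76 149.62 121.43] [-0.55 -0.    0.09]
[ 0.37  0.27 -0.1 ]
```

```bash
python3 - <<'E'
from h import *
d=save('wrist','pics/w2.png'); cv2.imwrite('pics/w2c.png',cv2.resize(d['img'][130:330,170:450],None,fx=2.5,fy=2.5,interpolation=cv2.INTER_CUBIC)[:,:,::-1])
d=save('scene','pics/s2.png'); cv2.imwrite('pics/s2c.png',cv2.resize(d['img'][170:290,210:370],None,fx=4,fy=4,interpolation=cv2.INTER_CUBIC)[:,:,::-1])
E
```

```text
(no output)
```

View pics/w2c.png

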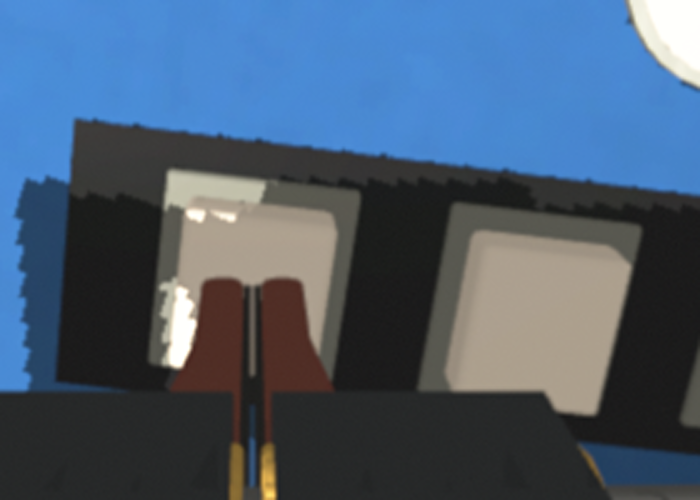

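View pics/s2c.png

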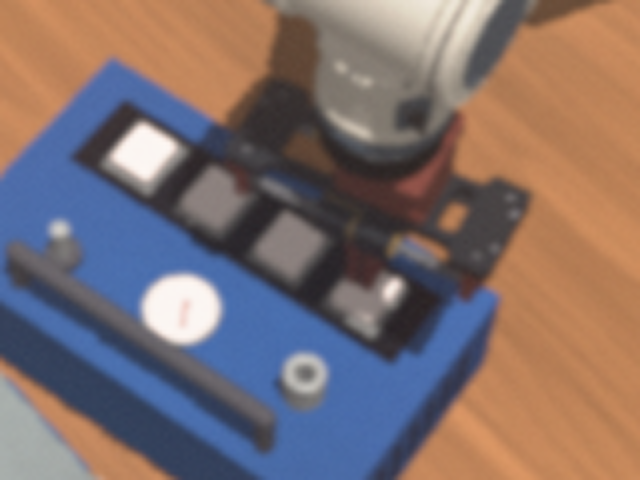

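Fingers are over the middle of the leftmost key (w2c tips at about (250,285)), and there's still no force. I'll continue down in 0.8 mm steps.

Call:
jog_arm(steps=[{"turn":[0,0,0],"dp":[0,0,-0.01],"claw":0},{"turn":[0,0,0],"dp":[0,0,-0.01],"claw":0},{"turn":[0,0,0],"dp":[0,0,-0.01],"claw":0}])

```text
t: 5.98
ee_pos: [578.7, 149.6, 120.6]
orientation: [-1.335, 0.959, -0.951]
ft_force: [-0.3, -0.1, -0.3]
width: 0.5
```

```bash
python3 m.py 4
```

```text
5.98 [578.69 149.6  120.56] [-0.26 -0.14 -0.31]
6.03 [578.74 149.59 120.6 ] [-0.05  0.17 -0.95]
6.08 [578.76 149.6  120.62] [ 0.64  0.97 -0.16]
6.13 [578.79 149.59 120.65] [-0.57 -0.09 -0.54]
[-0.06  0.23 -0.49]
```

Call:
jog_arm(steps=[{"turn":[0,0,0],"dp":[0,0,-0.01],"claw":0},{"turn":[0,0,0],"dp":[0,0,-0.01],"claw":0},{"turn":[0,0,0],"dp":[0,0,-0.01],"claw":0}])

```text
t: 6.43
ee_pos: [578.7, 149.6, 119.8]
orientation: [-1.335, 0.958, -0.951]
ft_force: [0.6, 1.0, -0.4]
width: 0.3
```

```bash
python3 m.py 4
```

```text
6.43 [578.75 149.61 119.79] [ 0.59  1.01 -0.45]
6.48 [578.74 149.61 119.82] [-0.   -0.07  0.42]
6.53 [578.76 149.64 119.85] [-0.31 -0.02  0.79]
6.58 [578.8  149.62 119.87] [0.12 0.65 0.71]
[0.1  0.39 0.37]
```

```bash
python3 - <<'E'
from h import *
from scipy.spatial.transform import Rotation as R
o=ctrl.get_obs(); print(o['joint_torque'].round(2),o['moment'].round(3))
d=save('wrist','pics/w3.png'); cv2.imwrite('pics/w3c.png',cv2.resize(d['img'][130:330,170:450],None,fx=2.5,fy=2.5,interpolation=cv2.INTER_CUBIC)[:,:,::-1])
T=np.eye(4);T[:3,:3]=R.from_rotvec(o['orientation']).as_matrix();T[:3,3]=o['ee_pos']
W=world(d,T@d['hand_eye'])
def at(x,y,r=4):
    u=int(170+x/2.5);v=int(130+y/2.5); return np.median(W[v-r:v+r+1,u-r:u+r+1].reshape(-1,3),0).round(1)
for p in((260,240),(215,250),(310,250),(550,300),(520,350),(700-30,330)): print(p,at(*p))
for y in range(270,400,10): print(y,at(222,y,1),at(285,y,1))
E
```

```text
[ -0.   -53.79 -23.49   0.06  -0.1   -0.  ] [-0.027  0.03   0.021]
(260, 240) [589.5 150.3 123.9]
(215, 250) [584.4 158.3 123.7]
(310, 250) [591.  140.  123.8]
(550, 300) [597.4  89.4 123.8]
(520, 350) [585.   90.7 123.8]
(670, 330) [596.4  55.3 110.9]
270 [580.5 155.9 123.8] [585.4 143.2 123.7]
280 [587.1 157.1 146.9] [590.9 146.1 146.4]
290 [587.1 156.9 151.6] [590.8 146.1 150.7]
300 [587.1 156.7 155.6] [590.9 146.2 155.8]
310 [587.  156.5 159.8] [590.8 146.3 160. ]
320 [587.3 156.4 164.5] [590.6 146.4 164.2]
330 [587.4 156.2 168.7] [590.4 146.3 167.5]
340 [587.2 156.  171.6] [590.7 146.6 171.7]
350 [587.4 155.9 175.7] [590.6 146.5 175.3]
360 [587.3 155.7 179.2] [590.3 146.6 178.4]
370 [587.1 155.5 182.5] [590.3 146.6 182. ]
380 [587.3 155.4 185.8] [590.2 146.8 185.3]
390 [587.5 155.5 188.1] [590.5 147.2 188.1]
```

View pics/w3c.png

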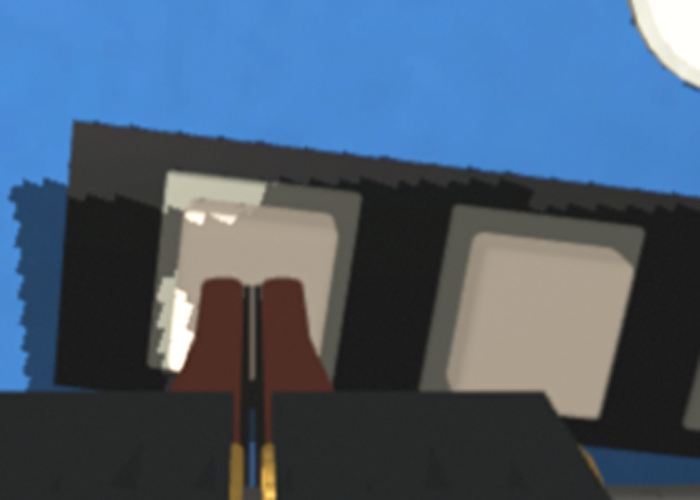

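Call:
jog_arm(steps=[{"turn":[0,0,0],"dp":[0,0,-0.01],"claw":0},{"turn":[0,0,0],"dp":[0,0,-0.01],"claw":0},{"turn":[0,0,0],"dp":[0,0,-0.01],"claw":0}])

```text
t: 6.93
ee_pos: [578.7, 149.6, 119.0]
orientation: [-1.335, 0.958, -0.951]
ft_force: [-0.9, -0.4, 0.3]
width: 0.5
```

```bash
python3 m.py 4
```

```text
6.93 [578.74 149.59 119.  ] [-0.88 -0.43  0.25]
6.98 [578.79 149.59 119.05] [ 0.39  0.64 -1.01]
7.03 [578.81 149.62 119.07] [-0.49  0.17 -0.2 ]
7.08 [578.79 149.59 119.07] [0.47 0.43 0.32]
[-0.13  0.2  -0.16]
```

```bash
python3 - <<'E'
from h import *
from scipy.spatial.transform import Rotation as R
d=dict(np.load('pics/w3.npz'))
H=d['hand_eye'];print(H.round(3))
f=210/np.tan(np.radians(d['fovy'])/2);K=np.array([[f,0,d['cx']],[0,f,d['cy']],[0,0,1.]])
C=np.linalg.inv(H);im=d['img'].copy()
for y,col in((0,(0,255,0)),(-19,(255,255,0)),(-40,(0,255,255))):
  for x in(-10,0,10):
    for z in(-10,10,0):
      p=cv2.projectPoints(np.array([[x,y,z]],float),cv2.Rodrigues(C[:3,:3])[0],C[:3,3],K,d['dist_coeffs'])[0].ravel()
      cv2.circle(im,tuple(int(round(a)) for a in p),2,col,-1)
      print(x,y,z,p.round(0))
cv2.imwrite('pics/w3p.png',cv2.resize(im[130:400,150:420],None,fx=2.2,fy=2.2)[:,:,::-1])
print(d['range_z'][242:300:6,259])
E
```

```text
[[ 1.00000e+00  1.00000e-03  1.00000e-03  7.76000e-01]
 [-1.00000e-03 -2.70000e-01  9.63000e-01 -1.86556e+02]
 [ 1.00000e-03 -9.63000e-01 -2.70000e-01  7.30120e+01]
 [ 0.00000e+00  0.00000e+00  0.00000e+00  1.00000e+00]]
-10 0 -10 [250. 260.]
-10 0 10 [249. 224.]
-10 0 0 [250. 242.]
0 0 -10 [269. 260.]
0 0 10 [269. 224.]
0 0 0 [269. 242.]
10 0 -10 [287. 260.]
10 0 10 [288. 224.]
10 0 0 [288. 242.]
-10 -19 -10 [248. 276.]
-10 -19 10 [247. 237.]
-10 -19 0 [247. 257.]
0 -19 -10 [268. 276.]
0 -19 10 [268. 237.]
0 -19 0 [268. 257.]
10 -19 -10 [289. 276.]
10 -19 10 [290. 237.]
10 -19 0 [289. 257.]
-10 -40 -10 [245. 298.]
-10 -40 10 [244. 255.]
-10 -40 0 [245. 277.]
0 -40 -10 [268. 298.]
0 -40 10 [268. 255.]
0 -40 0 [268. 277.]
10 -40 -10 [291. 298.]
10 -40 10 [292. 255.]
10 -40 0 [292. 277.]
[171.16599  162.86073  158.3937   152.10641  147.31105  141.86496
 135.72697  131.01656   83.87466   80.649574]
```

View pics/w3p.png

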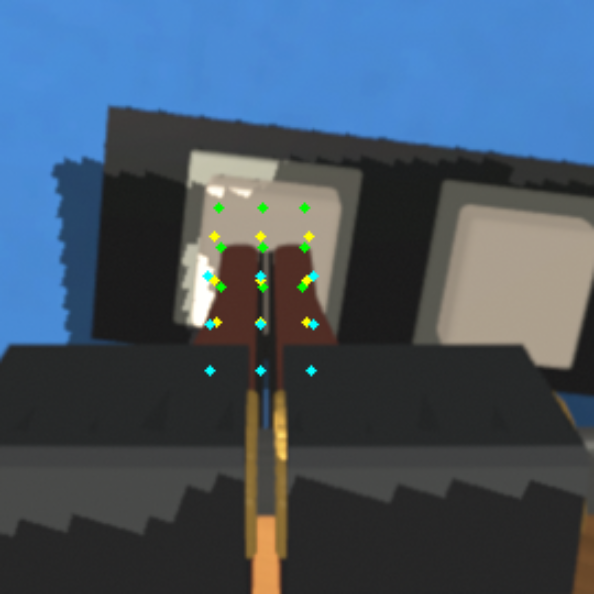

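```bash
python3 - <<'E'
from h import *
o=ctrl.get_obs();e=o['ee_pos']
d=save('scene','pics/s3.png');im=d['img']
f=210/np.tan(np.radians(d['fovy'])/2);K=np.array([[f,0,d['cx']],[0,f,d['cy']],[0,0,1.]])
C=d['camera_from_world'];W=world(d)
for dz in(0,5,10,20,27,40):
    p=cv2.projectPoints(np.array([e+[0,0,dz]]),cv2.Rodrigues(C[:3,:3])[0],C[:3,3],K,d['dist_coeffs'])[0].ravel();print(dz,p.round(1))
for v in range(222,252,2): print(v,[tuple(W[v,u].round(0).astype(int)) for u in range(294,312,3)])
x0,y0=270,205
g=cv2.resize(im[y0:y0+60,x0:x0+60],None,fx=10,fy=10,interpolation=cv2.INTER_NEAREST)
cv2.imwrite('pics/s3c.png',g[:,:,::-1])
E
```

```text
0 [301.1 243.5]
5 [301.2 242.6]
10 [301.3 241.7]
20 [301.6 239.9]
27 [301.7 238.6]
40 [302.  236.1]
222 [(np.int64(604), np.int64(141), np.int64(247)), (np.int64(599), np.int64(146), np.int64(247)), (np.int64(600), np.int64(156), np.int64(262)), (np.int64(597), np.int64(163), np.int64(267)), (np.int64(594), np.int64(170), np.int64(273)), (np.int64(591), np.int64(176), np.int64(276))]
224 [(np.int64(608), np.int64(144), np.int64(246)), (np.int64(604), np.int64(151), np.int64(250)), (np.int64(597), np.int64(154), np.int64(246)), (np.int64(598), np.int64(165), np.int64(261)), (np.int64(594), np.int64(170), np.int64(263)), (np.int64(591), np.int64(177), np.int64(268))]
226 [(np.int64(612), np.int64(149), np.int64(247)), (np.int64(604), np.int64(152), np.int64(242)), (np.int64(601), np.int64(158), np.int64(246)), (np.int64(597), np.int64(165), np.int64(251)), (np.int64(591), np.int64(169), np.int64(249)), (np.int64(591), np.int64(178), np.int64(261))]
228 [(np.int64(613), np.int64(151), np.int64(241)), (np.int64(606), np.int64(154), np.int64(238)), (np.int64(605), np.int64(163), np.int64(
[... 2604 characters left out ...]
, np.int64(161), np.int64(127)), (np.int64(570), np.int64(160), np.int64(109)), (np.int64(565), np.int64(166), np.int64(111))]
248 [(np.int64(599), np.int64(144), np.int64(111)), (np.int64(595), np.int64(151), np.int64(116)), (np.int64(593), np.int64(160), np.int64(127)), (np.int64(584), np.int64(162), np.int64(118)), (np.int64(577), np.int64(167), np.int64(116)), (np.int64(568), np.int64(170), np.int64(110))]
250 [(np.int64(604), np.int64(149), np.int64(113)), (np.int64(598), np.int64(154), np.int64(113)), (np.int64(591), np.int64(159), np.int64(110)), (np.int64(585), np.int64(164), np.int64(110)), (np.int64(580), np.int64(171), np.int64(114)), (np.int64(572), np.int64(174), np.int64(108))]
```

View pics/s3c.png

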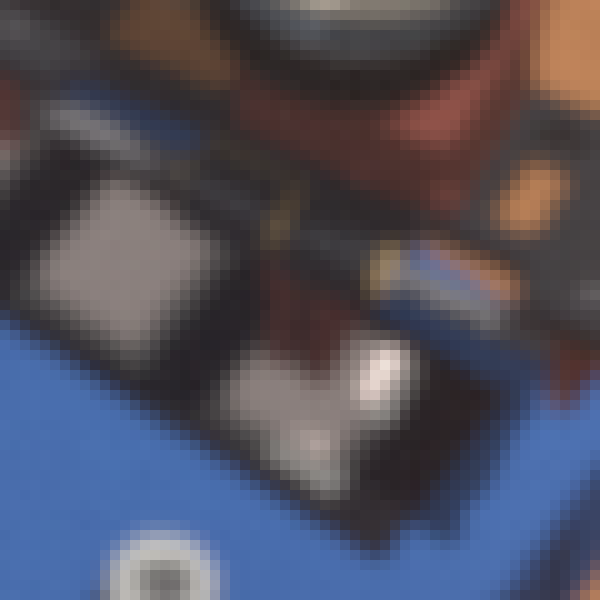

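Both cameras show the shut fingers' visible front ending near z≈145, about 26 mm above the nominal TCP. That explains the lack of contact. I'll keep stepping down on force.

Call:
jog_arm(steps=[{"turn":[0,0,0],"dp":[0,0,-0.02],"claw":0},{"turn":[0,0,0],"dp":[0,0,-0.03],"claw":0},{"turn":[0,0,0],"dp":[0,0,-0.03],"claw":0}])

```text
t: 7.43
ee_pos: [578.6, 149.6, 116.4]
orientation: [-1.336, 0.959, -0.951]
ft_force: [-0.7, -0.4, 0.6]
width: 0.5
```

Call:
jog_arm(steps=[{"turn":[0,0,0],"dp":[0,0,-0.01],"claw":0},{"turn":[0,0,0],"dp":[0,0,-0.02],"claw":0},{"turn":[0,0,0],"dp":[0,0,-0.02],"claw":0}])

```text
t: 7.68
ee_pos: [578.4, 149.5, 114.6]
orientation: [-1.336, 0.959, -0.95]
ft_force: [-0.1, -0.0, 0.3]
width: 0.2
```

```bash
python3 m.py 3; python3 - <<'E'
from h import *
from scipy.spatial.transform import Rotation as R
o=ctrl.get_obs()
d=save('wrist','pics/w4.png'); cv2.imwrite('pics/w4c.png',cv2.resize(d['img'][130:330,170:450],None,fx=2.5,fy=2.5,interpolation=cv2.INTER_CUBIC)[:,:,::-1])
T=np.eye(4);T[:3,:3]=R.from_rotvec(o['orientation']).as_matrix();T[:3,3]=o['ee_pos']
W=world(d,T@d['hand_eye'])
for v in range(224,262,3): print(v,W[v,259].round(1),W[v,284].round(1),W[v,370].round(1))
E
```

```text
7.68 [578.44 149.54 114.57] [-0.05 -0.02  0.31]
7.73 [578.52 149.56 114.66] [ 0.38  0.1  -0.34]
7.78 [578.59 149.58 114.74] [0.17 0.64 0.02]
[ 0.17  0.24 -0.  ]
224 [589.6 158.2 124.2] [593.5 146.5 123.3] [605.3 102.4 112. ]
227 [588.  157.7 123.9] [592.  146.  123.2] [604.8 103.3 116.4]
230 [586.6 157.2 124.1] [590.6 145.5 123.5] [604.1 103.9 119.9]
233 [585.  156.7 123.8] [589.5 145.1 124.5] [603.4 104.4 123. ]
236 [583.9 156.3 124.9] [587.6 144.4 123.3] [602.1 104.1 123.8]
239 [581.8 155.6 123.2] [586.6 144.1 125. ] [600.7 103.5 124. ]
242 [587.3 156.7 141.9] [591.  146.  141.6] [599.5 103.3 125. ]
245 [587.1 156.5 144.9] [590.6 146.  144.5] [597.8 102.2 123.9]
248 [587.4 156.4 149.3] [590.6 146.1 148.1] [596.3 101.5 123.8]
251 [587.4 156.3 152.6] [590.3 146.  150.7] [594.9 101.1 124.4]
254 [587.1 156.1 155.1] [590.6 146.2 155. ] [593.1 100.  123.2]
257 [587.3 156.  158.5] [590.7 146.3 158.3] [591.8  99.6 123.9]
260 [587.4 155.9 161.8] [590.5 146.4 161.1] [590.2  98.8 123.5]
```

View pics/w4c.png

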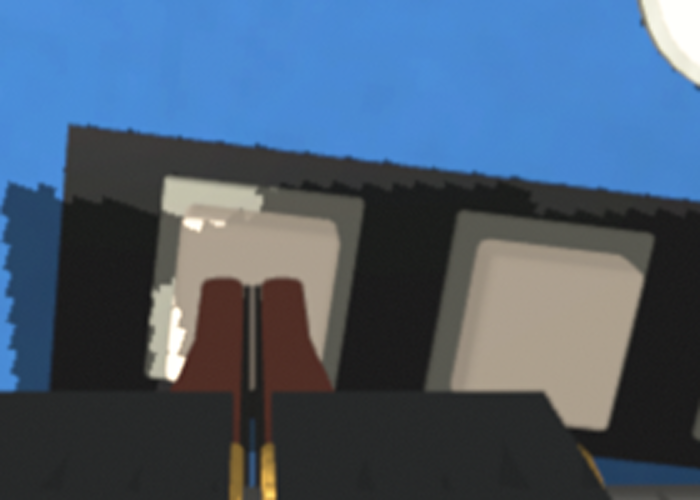

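Call:
jog_arm(steps=[{"turn":[0,0,0],"dp":[0,0,-0.04],"claw":0},{"turn":[0,0,0],"dp":[0,0,-0.08],"claw":0},{"turn":[0,0,0],"dp":[0,0,-0.1],"claw":0},{"turn":[0,0,0],"dp":[0,0,-0.1],"claw":0}])

```text
t: 8.22
ee_pos: [578.2, 149.5, 106.2]
orientation: [-1.336, 0.959, -0.95]
ft_force: [0.4, 0.3, 0.5]
width: 0.5
```

Call:
jog_arm(steps=[{"turn":[0,0,0],"dp":[0,0,-0.03],"claw":0},{"turn":[0,0,0],"dp":[0,0,-0.05],"claw":0},{"turn":[0,0,0],"dp":[0,0,-0.05],"claw":0},{"turn":[0,0,0],"dp":[0,0,-0.05],"claw":0}])

```text
t: 8.55
ee_pos: [578.1, 149.5, 102.0]
orientation: [-1.337, 0.959, -0.95]
ft_force: [-0.6, -1.1, 0.2]
width: 0.2
```

```bash
python3 m.py 4
```

```text
8.55 [578.13 149.45 102.02] [-0.58 -1.06  0.24]
8.6 [578.2  149.47 102.14] [ 0.44 -0.21 -0.  ]
8.65 [578.28 149.51 102.24] [ 0.05 -0.01 -0.34]
8.7 [578.29 149.49 102.28] [0.72 0.37 0.5 ]
[ 0.16 -0.23  0.1 ]
```

Call:
jog_arm(steps=[{"turn":[0,0,0],"dp":[0,0,-0.02],"claw":0},{"turn":[0,0,0],"dp":[0,0,-0.02],"claw":0},{"turn":[0,0,0],"dp":[0,0,-0.02],"claw":0}])

```text
t: 9.0
ee_pos: [578.2, 149.5, 100.6]
orientation: [-1.336, 0.959, -0.95]
ft_force: [0.1, -0.4, -0.5]
width: 0.8
```

```bash
python3 m.py 3
```

```text
9.0 [578.22 149.48 100.61] [ 0.14 -0.36 -0.51]
9.05 [578.26 149.49 100.64] [ 0.27 -0.61  0.34]
9.1 [578.29 149.51 100.68] [-0.7   0.17 -0.83]
[-0.09 -0.27 -0.33]
```

Call:
jog_arm(steps=[{"turn":[0,0,0],"dp":[0,0,-0.01],"claw":0},{"turn":[0,0,0],"dp":[0,0,-0.01],"claw":0},{"turn":[0,0,0],"dp":[0,0,-0.01],"claw":0}])

```text
t: 9.4
ee_pos: [578.4, 149.5, 99.9]
orientation: [-1.336, 0.959, -0.95]
ft_force: [0.5, -0.1, -0.0]
width: 0.5
```

```bash
python3 m.py 3
```

```text
9.4 [578.37 149.52  99.89] [ 0.54 -0.09 -0.05]
9.45 [578.34 149.51  99.91] [-0.71 -0.01 -0.33]
9.5 [578.3  149.5   99.88] [-0.18  0.29 -0.39]
[-0.12  0.06 -0.26]
```

Call:
jog_arm(steps=[{"turn":[0,0,0],"dp":[0,0,-0.01],"claw":0},{"turn":[0,0,0],"dp":[0,0,-0.01],"claw":0},{"turn":[0,0,0],"dp":[0,0,-0.01],"claw":0}])

```text
t: 9.8
ee_pos: [578.4, 149.5, 99.3]
orientation: [-1.336, 0.959, -0.95]
ft_force: [-0.3, 0.2, 2.5]
width: 0.6
```

```bash
python3 m.py 3
```

```text
9.8 [578.35 149.49  99.26] [-0.27  0.19  2.49]
9.85 [578.33 149.53  99.24] [-0.39 -0.96  2.8 ]
9.9 [578.36 149.51  99.24] [-0.29  0.45  2.72]
[-0.32 -0.11  2.67]
```

Call:
jog_arm(steps=[{"turn":[0,0,0],"dp":[0,0,-0.01],"claw":0},{"turn":[0,0,0],"dp":[0,0,-0.01],"claw":0},{"turn":[0,0,0],"dp":[0,0,-0.01],"claw":0}])

```text
t: 10.2
ee_pos: [578.3, 149.5, 98.5]
orientation: [-1.336, 0.959, -0.95]
ft_force: [-1.5, 0.6, 3.2]
width: 0.6
```

```bash
python3 m.py 3
```

```text
10.2 [578.34 149.51  98.45] [-1.54  0.56  3.24]
10.25 [578.37 149.51  98.46] [-1.17 -0.59  3.38]
10.3 [578.35 149.5   98.45] [-1.17 -0.19  3.36]
[-1.29 -0.08  3.33]
```

Contact came at TCP z ≈ 99.4. Force rose from 2.7 to 3.3 N over 0.8 mm, matching 0.8 N/mm, so the leftmost key is up. I'll lift and go to key 2.

Call:
jog_arm(steps=[{"turn":[0,0,0],"dp":[0,0,0.15],"claw":0},{"turn":[0,0,0],"dp":[0.05,-0.2,0.15],"claw":0},{"turn":[0,0,0],"dp":[0.12,-0.6,0.15],"claw":0},{"turn":[0,0,0],"dp":[0.16,-0.75,0.15],"claw":0},{"turn":[0,0,0],"dp":[0.16,-0.75,0.15],"claw":0},{"turn":[0,0,0],"dp":[0.16,-0.75,0.1],"claw":0},{"turn":[0,0,0],"dp":[0.16,-0.75,0.05],"claw":0},{"turn":[0,0,0],"dp":[0.16,-0.75,0.05],"claw":0},{"turn":[0,0,0],"dp":[0.16,-0.75,0.05],"claw":0}])

```text
t: 11.1
ee_pos: [590.5, 90.4, 101.9]
orientation: [-1.337, 0.959, -0.949]
ft_force: [0.5, 0.7, -0.2]
width: 0.3
```

```bash
python3 m.py 3
```

```text
11.1 [590.51  90.39 101.88] [ 0.48  0.7  -0.19]
11.15 [590.79  90.32 102.12] [ 0.44 -0.05 -0.4 ]
11.2 [590.93  90.25 102.28] [-0.23  0.61 -0.08]
[ 0.23  0.42 -0.22]
```

Call:
jog_arm(steps=[{"turn":[0,0,0],"dp":[0,0,-0.02],"claw":0},{"turn":[0,0,0],"dp":[0,0,-0.03],"claw":0},{"turn":[0,0,0],"dp":[0,0,-0.03],"claw":0},{"turn":[0,0,0],"dp":[0,0,-0.03],"claw":0}])

```text
t: 11.58
ee_pos: [591.0, 90.2, 100.0]
orientation: [-1.337, 0.959, -0.949]
ft_force: [-1.1, -0.1, -0.3]
width: 0.7
```

Call:
jog_arm(steps=[{"turn":[0,0,0],"dp":[0,0,-0.01],"claw":0},{"turn":[0,0,0],"dp":[0,0,-0.01],"claw":0},{"turn":[0,0,0],"dp":[0,0,-0.01],"claw":0}])

```text
t: 11.83
ee_pos: [591.1, 90.2, 99.4]
orientation: [-1.336, 0.959, -0.95]
ft_force: [0.3, -0.2, 2.0]
width: 0.4
```

```bash
python3 m.py 3
```

```text
11.83 [591.09  90.16  99.39] [ 0.3  -0.18  2.03]
11.88 [591.13  90.15  99.39] [-0.59 -0.32  2.33]
11.93 [591.12  90.16  99.39] [0.08 0.31 3.37]
[-0.07 -0.06  2.58]
```

Key 2 also makes contact at 99.4 with about 2.6 N, level with key 1, so it's up. Next is key 3.

Call:
jog_arm(steps=[{"turn":[0,0,0],"dp":[0,0,0.15],"claw":0},{"turn":[0,0,0],"dp":[0.05,-0.2,0.15],"claw":0},{"turn":[0,0,0],"dp":[0.12,-0.6,0.15],"claw":0},{"turn":[0,0,0],"dp":[0.16,-0.76,0.15],"claw":0},{"turn":[0,0,0],"dp":[0.16,-0.76,0.15],"claw":0},{"turn":[0,0,0],"dp":[0.16,-0.76,0.1],"claw":0},{"turn":[0,0,0],"dp":[0.16,-0.76,0.04],"claw":0},{"turn":[0,0,0],"dp":[0.16,-0.76,0.04],"claw":0},{"turn":[0,0,0],"dp":[0.16,-0.76,0.04],"claw":0},{"turn":[0,0,0],"dp":[0.16,-0.76,0.04],"claw":0}])

```text
t: 12.82
ee_pos: [603.6, 30.1, 102.3]
orientation: [-1.337, 0.958, -0.949]
ft_force: [0.5, 0.0, 0.1]
width: 0.3
```

Call:
jog_arm(steps=[{"turn":[0,0,0],"dp":[0,0,-0.01],"claw":0},{"turn":[0,0,0],"dp":[0,0,-0.02],"claw":0},{"turn":[0,0,0],"dp":[0,0,-0.02],"claw":0},{"turn":[0,0,0],"dp":[0,0,-0.02],"claw":0}])

```text
t: 13.15
ee_pos: [603.6, 30.2, 100.7]
orientation: [-1.337, 0.958, -0.948]
ft_force: [0.2, -0.5, -0.7]
width: 0.8
```

```bash
python3 m.py 3
```

```text
13.15 [603.6   30.22 100.69] [ 0.22 -0.49 -0.68]
13.2 [603.64  30.17 100.73] [ 0.47 -0.06  0.35]
13.25 [603.66  30.13 100.77] [ 0.01  0.38 -0.5 ]
[ 0.23 -0.06 -0.27]
```

Call:
jog_arm(steps=[{"turn":[0,0,0],"dp":[0,0,-0.01],"claw":0},{"turn":[0,0,0],"dp":[0,0,-0.015],"claw":0},{"turn":[0,0,0],"dp":[0,0,-0.015],"claw":0},{"turn":[0,0,0],"dp":[0,0,-0.015],"claw":0}])

```text
t: 13.63
ee_pos: [603.8, 30.1, 99.8]
orientation: [-1.337, 0.958, -0.949]
ft_force: [-0.5, -0.6, 2.8]
width: 0.6
```

```bash
python3 m.py 3
```

```text
13.63 [603.8   30.05  99.77] [-0.45 -0.55  2.79]
13.68 [603.78  30.05  99.73] [0.56 0.36 3.43]
13.73 [603.79  30.04  99.73] [ 0.15 -0.33  2.89]
[ 0.09 -0.18  3.04]
```

Key 3 is up as well, with contact at about 99.8. On to the rightmost key, where I expect contact about 4 mm lower.

Call:
jog_arm(steps=[{"turn":[0,0,0],"dp":[0,0,0.15],"claw":0},{"turn":[0,0,0],"dp":[0.05,-0.2,0.15],"claw":0},{"turn":[0,0,0],"dp":[0.12,-0.6,0.15],"claw":0},{"turn":[0,0,0],"dp":[0.16,-0.76,0.15],"claw":0},{"turn":[0,0,0],"dp":[0.16,-0.76,0.15],"claw":0},{"turn":[0,0,0],"dp":[0.16,-0.76,0.1],"claw":0},{"turn":[0,0,0],"dp":[0.16,-0.76,0.02],"claw":0},{"turn":[0,0,0],"dp":[0.16,-0.76,0.02],"claw":0},{"turn":[0,0,0],"dp":[0.16,-0.76,0.02],"claw":0},{"turn":[0,0,0],"dp":[0.16,-0.76,0.02],"claw":0}])

```text
t: 14.62
ee_pos: [616.3, -30.0, 101.0]
orientation: [-1.337, 0.958, -0.948]
ft_force: [-0.5, -0.5, 0.2]
width: 0.8
```

Call:
jog_arm(steps=[{"turn":[0,0,0],"dp":[0,0,-0.01],"claw":0},{"turn":[0,0,0],"dp":[0,0,-0.02],"claw":0},{"turn":[0,0,0],"dp":[0,0,-0.02],"claw":0},{"turn":[0,0,0],"dp":[0,0,-0.02],"claw":0}])

```text
t: 14.95
ee_pos: [616.3, -29.8, 99.5]
orientation: [-1.337, 0.958, -0.947]
ft_force: [-1.0, -1.1, -0.2]
width: 0.5
```

```bash
python3 m.py 3
```

```text
14.95 [616.31 -29.83  99.45] [-0.98 -1.06 -0.25]
15.0 [616.31 -29.9   99.48] [ 0.14 -0.33 -0.24]
15.05 [616.33 -29.95  99.5 ] [-0.03  0.44  0.05]
[-0.29 -0.32 -0.14]
```

Call:
jog_arm(steps=[{"turn":[0,0,0],"dp":[0,0,-0.01],"claw":0},{"turn":[0,0,0],"dp":[0,0,-0.02],"claw":0},{"turn":[0,0,0],"dp":[0,0,-0.02],"claw":0},{"turn":[0,0,0],"dp":[0,0,-0.02],"claw":0}])

```text
t: 15.43
ee_pos: [616.3, -30.0, 97.8]
orientation: [-1.337, 0.958, -0.948]
ft_force: [-0.4, 0.0, -0.0]
width: 0.5
```

Call:
jog_arm(steps=[{"turn":[0,0,0],"dp":[0,0,-0.01],"claw":0},{"turn":[0,0,0],"dp":[0,0,-0.01],"claw":0},{"turn":[0,0,0],"dp":[0,0,-0.01],"claw":0}])

```text
t: 15.68
ee_pos: [616.2, -30.0, 96.9]
orientation: [-1.338, 0.958, -0.948]
ft_force: [-0.8, 0.1, -0.6]
width: 0.3
```

```bash
python3 m.py 3
```

```text
15.68 [616.23 -29.98  96.94] [-0.79  0.13 -0.64]
15.73 [616.23 -30.    96.97] [ 0.45 -0.09  0.69]
15.78 [616.27 -29.99  97.01] [-0.62  0.04  0.36]
[-0.32  0.03  0.14]
```

Call:
jog_arm(steps=[{"turn":[0,0,0],"dp":[0,0,-0.007],"claw":0},{"turn":[0,0,0],"dp":[0,0,-0.007],"claw":0},{"turn":[0,0,0],"dp":[0,0,-0.007],"claw":0}])

```text
t: 16.08
ee_pos: [616.3, -30.0, 96.4]
orientation: [-1.337, 0.958, -0.948]
ft_force: [-0.2, -0.3, 0.0]
width: 0.8
```

```bash
python3 m.py 2
```

```text
16.08 [616.28 -30.01  96.43] [-0.22 -0.33  0.01]
16.13 [616.24 -30.01  96.43] [-0.79  0.06 -0.11]
[-0.51 -0.14 -0.05]
```

Call:
jog_arm(steps=[{"turn":[0,0,0],"dp":[0,0,-0.007],"claw":0},{"turn":[0,0,0],"dp":[0,0,-0.007],"claw":0},{"turn":[0,0,0],"dp":[0,0,-0.007],"claw":0}])

```text
t: 16.43
ee_pos: [616.4, -30.0, 96.1]
orientation: [-1.337, 0.958, -0.948]
ft_force: [1.0, 0.4, 2.2]
width: 0.2
```

```bash
python3 m.py 3
```

```text
16.43 [616.38 -29.98  96.06] [1.01 0.42 2.18]
16.48 [616.37 -30.01  96.03] [-0.54  0.17  1.3 ]
16.53 [616.35 -30.01  96.02] [0.01 0.34 2.04]
[0.16 0.31 1.84]
```

The rightmost key makes contact at 96.1, about 3.5 mm lower, and it's solid at 1.8 N. So it's the latched one, which agrees with the depth cameras. Now I'll press it home, hold and release.

Call:
jog_arm(steps=[{"turn":[0,0,0],"dp":[0,0,-0.02],"claw":0},{"turn":[0,0,0],"dp":[0,0,-0.04],"claw":0},{"turn":[0,0,0],"dp":[0,0,-0.06],"claw":0},{"turn":[0,0,0],"dp":[0,0,-0.065],"claw":0},{"turn":[0,0,0],"dp":[0,0,-0.065],"claw":0},{"turn":[0,0,0],"dp":[0,0,-0.065],"claw":0}])

```text
t: 17.08
ee_pos: [616.4, -30.0, 91.7]
orientation: [-1.337, 0.958, -0.948]
ft_force: [-3.0, -0.0, 9.2]
width: 0.2
```

```bash
python3 m.py 2
```

```text
17.08 [616.43 -29.99  91.66] [-2.96 -0.04  9.16]
17.13 [616.43 -30.02  91.67] [-3.34  0.35  8.57]
[-3.15  0.15  8.86]
```

Call:
jog_arm(steps=[{"turn":[0,0,0],"dp":[0,0,-0.01],"claw":0},{"turn":[0,0,0],"dp":[0,0,-0.015],"claw":0},{"turn":[0,0,0],"dp":[0,0,-0.015],"claw":0},{"turn":[0,0,0],"dp":[0,0,-0.015],"claw":0},{"turn":[0,0,0],"dp":[0,0,-0.015],"claw":0}])

```text
t: 17.6
ee_pos: [616.5, -30.0, 91.6]
orientation: [-1.337, 0.957, -0.948]
ft_force: [-4.4, 0.0, 12.7]
width: 0.7
```

```bash
python3 m.py 2
```

```text
17.6 [616.48 -30.    91.64] [-4.44  0.04 12.67]
17.65 [616.48 -30.01  91.62] [-4.25 -0.16 10.87]
[-4.35 -0.06 11.77]
```

The key is hard on its stop: the force rose to 12 N and the position didn't move. It was held for over 0.2 s, so I'll lift clear.

Call:
jog_arm(steps=[{"turn":[0,0,0],"dp":[0,0,0.1],"claw":0},{"turn":[0,0,0],"dp":[0,0,0.3],"claw":0},{"turn":[0,0,0],"dp":[0,0,0.6],"claw":0},{"turn":[0,0,0],"dp":[0,0,1.0],"claw":0},{"turn":[0,0,0],"dp":[0,0,1.0],"claw":0},{"turn":[0,0,0],"dp":[0,0,1.0],"claw":0}])

```text
t: 18.2
ee_pos: [617.8, -30.1, 173.4]
orientation: [-1.335, 0.954, -0.95]
ft_force: [-0.2, -0.2, -0.1]
width: 0.7
```

Call:
jog_arm(steps=[{"turn":[0,0,0],"dp":[-0.4,-0.4,0.4],"claw":0},{"turn":[0,0,0],"dp":[-0.8,-0.8,0.6],"claw":0},{"turn":[0,0,0],"dp":[-1.0,-1.0,0.6],"claw":0},{"turn":[0,0,0],"dp":[-1.0,-1.0,0.6],"claw":0},{"turn":[0,0,0],"dp":[-1.0,-1.0,0.6],"claw":0}])

```text
t: 18.62
ee_pos: [536.4, -111.1, 220.8]
orientation: [-1.334, 0.957, -0.952]
ft_force: [-0.3, -0.1, -0.5]
width: 0.2
```

Call:
jog_arm(steps=[{"turn":[0,0,0],"dp":[-0.4,-0.4,0],"claw":0},{"turn":[0,0,0],"dp":[-0.8,-0.8,0],"claw":0},{"turn":[0,0,0],"dp":[-1.0,-1.0,0],"claw":0},{"turn":[0,0,0],"dp":[-1.0,-1.0,0],"claw":0},{"turn":[0,0,0],"dp":[-1.0,-1.0,0],"claw":0},{"turn":[0,0,0],"dp":[-1.0,-1.0,0],"claw":0}])

```text
t: 19.12
ee_pos: [457.2, -190.6, 220.1]
orientation: [-1.334, 0.958, -0.951]
ft_force: [0.5, -0.4, 0.3]
width: 0.4
```

```bash
python3 - <<'E'
from h import *
o=ctrl.get_obs();print(o['t'],o['ee_pos'],o['ft_force'])
a=dict(np.load('pics/top0.npz'));b=save('top','pics/top9.png');s=save('scene','pics/scene9.png')
for n,d in(('top0',a),('top',b),('scene',s)):
    W=world(d);hsv=cv2.cvtColor(d['img'],cv2.COLOR_RGB2HSV)
    for x,y in((577,149),(591,89),(604,29),(617.5,-31.5)):
        k=(np.hypot(W[...,0]-x,W[...,1]-y)<13)&(W[...,2]>112)&(W[...,2]<132)
        print(n,(x,y),k.sum(),np.median(W[k],0).round(1))
E
```

```text
19.1167 [ 457.20769889 -190.56622053  220.13655587] [ 0.4864474  -0.4278179   0.34240955]
top0 (577, 149) 57 [577.4 149.  123.7]
top0 (591, 89) 57 [591.3  88.7 123.4]
top0 (604, 29) 57 [604.4  28.4 123.4]
top0 (617.5, -31.5) 56 [617.4 -32.1 120.2]
top (577, 149) 56 [578.2 148.7 123.2]
top (591, 89) 58 [591.7  88.8 123.1]
top (604, 29) 58 [603.8  28.3 123.1]
top (617.5, -31.5) 56 [617.3 -32.  123.4]
scene (577, 149) 65 [576.1 149.  124.2]
scene (591, 89) 66 [590.   89.2 123.9]
scene (604, 29) 60 [604.   27.9 123.4]
scene (617.5, -31.5) 59 [616.9 -30.5 124. ]
```

View pics/top9.png

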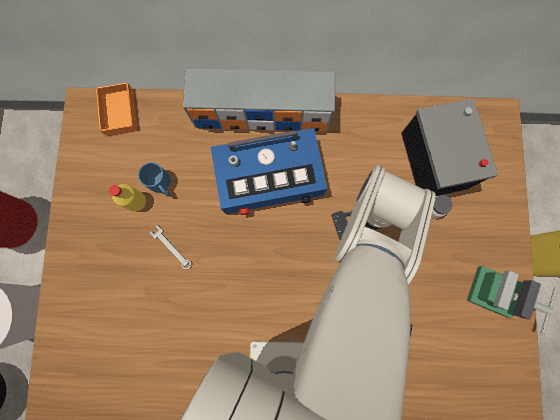

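All four keys are level (top camera 123.1–123.4 mm, scene camera 123.4–124.2 mm). The keys at pixels (240,186) to (301,175), the socket, bolt, mug, bottle and wrench look unmoved. The arm touches nothing, so I'm handing in.

```bash
python3 -c "
from workcell import ctrl
print(ctrl.close_job())"
```

```text
the job is handed in; nothing more can be done
None
```

The rightmost key was the latched one; I pressed it home and released it, and all four keys now stand level. The job was handed in at about 19 s.

- **Tapping:** I tapped the keys with the shut fingertips from left to right. The first three made contact at TCP z of about 99.4–99.8 mm with 2.6–3.3 N. I pushed the leftmost about 1 mm further and it gave at about 0.8 N/mm, so they were up. The rightmost made contact about 3.5 mm lower and was solid at 1.8 N.
- **Release:** I pressed the rightmost key to its stop, where the force rose to 12 N with no further movement. I held it for over 0.2 s and lifted clear.
- **Final checks:** All four key tops read 123.1–124.2 mm in both fixed cameras. The rightmost had read 120.2 mm in the top camera at the start. The arm stood clear with about zero wrist force.
- **Loose objects:** Those visible in the last picture looked unmoved. The screwdriver and part of the jar were hidden behind the arm, so I could not check them, but the arm never went near the bench there.
- **Disagreement:** The shut fingertips ended about 25 mm above the reported TCP, so contact came that much lower than the stated geometry implies. I found it by force and camera depth.

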